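# Start the mist line from its push-in switch boxes

### The job

Start the greenhouse mist line by pressing in three keys lightly with a fingertip, in this order: the large round key (water valve), then the long bar key (pump), then the square key (timer). Press each key straight down until it is in; it stays in by itself. Leave the small round key alone, and do not shift, tip or lift the switch boxes or disturb the jar, pot and tape measure standing among them.

Things in the scene. Friction and masses are not known exactly. Their poses are not given: they have to be found in the camera images.
- disc_box: loose black switch box with a dark steel top, on rubber feet, carrying the white large round key, 48 mm across: 74 mm (x) by 96 mm (y) by 44 mm high, about 0.6 kg, plus a thin bezel round the key and a 9 mm blanked cable gland on its +x side. Origin at the centre of its underside, z up; the key is centred on top.
- disc_top (a point): centre of the large round key's top face, 64 mm above the bench while out (moves with the key). The cap is sprung on the stem: pressed down it gives 3 mm (1 N per mm), then the stem goes in 6 mm at 3 N, then the cap gives 6 mm more, up to 9 N, to a hard stop; 9 to 12 mm down (3 to 6 N) is right. Let go, the cap springs back up.
- disc_key (a joint): travel of the large round key's stem: 0 = out (key 20 mm proud of the box top), 0.006 m = fully in (14 mm proud when let go). Counts as in from 0.004 m on. It has no return spring and stays where it is left. Over 30 N on a key or box is too rough.
- bar_box: loose black switch box with a dark steel top, on rubber feet, carrying the white long bar key, 18 mm by 66 mm, its length along the box's y axis: 74 mm (x) by 96 mm (y) by 44 mm high, about 0.6 kg, plus a thin bezel round the key and a 9 mm blanked cable gland on its +x side. Origin at the centre of its underside, z up; the key is centred on top.
- bar_top (a point): centre of the long bar key's top face, 64 mm above the bench while out (moves with the key). The cap is sprung on the stem: pressed down it gives 3 mm (1 N per mm), then the stem goes in 6 mm at 3 N, then the cap gives 6 mm more, up to 9 N, to a hard stop; 9 to 12 mm down (3 to 6 N) is right. Let go, the cap springs back up.
- bar_key (a joint): travel of the long bar key's stem: 0 = out (key 20 mm proud of the box top), 0.006 m = fully in (14 mm proud when let go). Counts as in from 0.004 m on. It has no return spring and stays where it is left. Over 30 N on a key or box is too rough.
- square_box: loose black switch box with a dark steel top, on rubber feet, carrying the white square key, 26 mm by 26 mm: 74 mm (x) by 96 mm (y) by 44 mm high, about 0.6 kg, plus a thin bezel round the key and a 9 mm blanked cable gland on its +x side. Origin at the centre of its underside, z up; the key is centred on top.
- square_top (a point): centre of the square key's top face, 64 mm above the bench while out (moves with the key). The cap is sprung on the stem: pressed down it gives 3 mm (1 N per mm), then the stem goes in 6 mm at 3 N, then the cap gives 6 mm more, up to 9 N, to a hard stop; 9 to 12 mm down (3 to 6 N) is right. Let go, the cap springs back up.
- square_key (a joint): travel of the square key's stem: 0 = out (key 20 mm proud of the box top), 0.006 m = fully in (14 mm proud when let go). Counts as in from 0.004 m on. It has no return spring and stays where it is left. Over 30 N on a key or box is too rough.
- small_round_box: loose black switch box with a dark steel top, on rubber feet, carrying the white small round key, 18 mm across, the one to leave alone: 74 mm (x) by 96 mm (y) by 44 mm high, about 0.6 kg, plus a thin bezel round the key and a 9 mm blanked cable gland on its +x side. Origin at the centre of its underside, z up; the key is centred on top.
- small_round_top (a point): centre of the small round key's top face, 64 mm above the bench while out (moves with the key). The cap is sprung on the stem: pressed down it gives 3 mm (1 N per mm), then the stem goes in 6 mm at 3 N, then the cap gives 6 mm more, up to 9 N, to a hard stop; the stem holds up to 3 N.
- small_round_key (a joint): travel of the small round key's stem: 0 = out (key 20 mm proud of the box top), 0.006 m = fully in (14 mm proud when let go). It must stay out. It has no return spring and stays where it is left. Over 30 N on a key or box is too rough.
- feed_jar: bystander: round jar with a dark screw cap, 64 mm across, 94 mm high, standing; origin at the centre of its underside
- pot: bystander: small tapered square plant pot, 65 mm wide and high, standing; origin at the centre of its underside
- tape_measure: bystander: tape measure, 68 by 76 mm, 31 mm high, lying; origin at the centre of its underside
Things that resemble listed ones, but are neither listed nor needed, are in the scene too. What is shaped like the disc_box but blue, orange or red is not meant.

How it is judged (in metres and radians):
On the way, in this order (a step that is already met when the one before it is completed fails the run):
1. the large round key is in, the others still out (value of joint disc_key above 0.004 m and value of joint each of bar_key, square_key, small_round_key below 0.002 m), for 0.2 s.
2. then the long bar key is in too, the square key still out (value of joint each of disc_key, bar_key above 0.004 m and value of joint each of square_key, small_round_key below 0.002 m), for 0.2 s.
3. then the square key is in too (value of joint each of disc_key, bar_key, square_key above 0.004 m and value of joint small_round_key below 0.002 m), for 0.2 s.
At the end, for the whole second after the job is handed in: The large round, bar and square keys are each in by at least 4 of their 6 mm, the small round key is out (under 2 mm); every switch box, the jar, the pot and the tape measure stand upright (within 0.1 rad), at rest and within 20 mm of where they started (all of step 3 and distance of each of disc_box, bar_box, square_box, small_round_box, feed_jar, pot, tape_measure from where it was at the start of the episode below 0.02 m and angle between each of disc_box, bar_box, square_box, small_round_box, feed_jar, pot, tape_measure's own z axis and vertical below 0.1 rad and linear speed of each of disc_box, bar_box, square_box, small_round_box, feed_jar, pot, tape_measure below 0.02 m/s); the robot touches nothing.
It fails at once if a key is pressed before its turn, or the small round key is pressed ((value of joint bar_key above 0.002 m and value of joint disc_key below 0.004 m) or (value of joint square_key above 0.002 m and value of joint bar_key below 0.004 m) or value of joint small_round_key above 0.002 m).
It fails at once if a switch box or key is pushed harder than 30 N (contact force between any of the fingers, the arm and disc_box above 30 N or contact force between any of the fingers, the arm and bar_box above 30 N or contact force between any of the fingers, the arm and square_box above 30 N or contact force between any of the fingers, the arm and small_round_box above 30 N).
It fails at once if a switch box or bystander is lifted more than 8 mm (height (world z) of any of disc_box, bar_box, square_box, small_round_box, feed_jar, pot, tape_measure above 0.008 m).
It fails at once if a switch box or bystander is tipped more than 0.2 rad (angle between any of disc_box, bar_box, square_box, small_round_box, feed_jar, pot, tape_measure's own z axis and vertical above 0.2 rad).
It fails at once if a switch box or bystander is shifted more than 20 mm (distance of any of disc_box, bar_box, square_box, small_round_box, feed_jar, pot, tape_measure from where it was at the start of the episode above 0.02 m).
It also fails if it takes over 51 s, if anything falls off the work surface, if the arm or the gripper's body presses on something with over 40 N, if the wrist force passes 120 N, or if a joint passes its speed limit or range.

### The arm

A 6-joint arm with a two-finger parallel gripper is mounted at the origin on the work surface; the furniture and walls round the work are solid. World frame = base frame: x ahead of the robot, y to its left, z up, the work surface at z = 0. Lengths are in mm, angles in degrees, forces in N, time in s.
With the tool pointing down it reaches from about 350 to 850 mm from the base axis. Payload 8.1 kg.
Tool frame: the origin (TCP) lies at the very end of the fingers, on their centre line; the grasp point (between the pads) lies 19 mm behind it; z points along the fingers, y is the line along which they close (so a half turn about z gives the same grasp; the last joint's range is limited). The gripper opens to 85 mm and grips with 20 to 120 N. Pads are 22 mm wide; open, the fingers measure 114 mm over their backs; the gripper's body (76 mm by 85 mm) begins 54 mm behind the grasp point. The pads swing forward as they close: fully open they stand 13 mm farther back than shut.
Start: joints at [-76.284, 7.471, 85.268, -0, 87.261, -4.893], TCP at [191.492, -568.627, 231.292] pointing down, gripper open.
Joint ranges: [-169.43, 169.43], [-51.17, 129.36], [1.28, 143.12], [-76.62, 256.62], [0, 156.53], [-152.29, 152.29]. Speed limits (degrees/s): [136.94, 136.94, 159.86, 180, 180, 180].

### API

Orientations are given as [roll, pitch, yaw] about the fixed x, y, z axes, in that order (R = Rz(yaw) Ry(pitch) Rx(roll)).
In Python, from bench import * gives the robot as it stands.
- The arm moves only by the tool play_rows, never from a script. Its argument "increments" is a list of rows, each a list of 3 entries, a list of its own where there are three numbers: the gripper's target within -1 to 1 (fully open at 1, half-way at 0, shut at -1), then the shift along the tool's x, y, z in mm, then the turn about the tool's z in rad. A call has 1 to 12 rows; each row shifts and turns the commanded pose from where the row before left it, along the tool's axes as they then stand; what a row does not reach is not made up. A row lasts 1/12 s, in which the tool goes at most 41.7 mm and 7.16 degrees, less where a joint would pass 70% of its speed; a pose out of reach is approached as far as the arm can. A call is refused whole if a number of a shift passes 41.7 or a number of a turn 0.125, either way. A call with a gripper value outside its range is refused whole. The fingers move at their own pace and stop on an object; "force" is the grip in N (left out, the last holds). Time passes only in rows, so rows that do not move let the fingers close. It gives the time, the measured TCP pose, the force, the opening and the grip force at its end, in the units of the state.
- sense(): the state, without advancing time (a new reading comes with each control period).
- snapshot(name): name is "scene" or "top" or "wrist"; returns a dict with "color" (400x640x3 uint8, red, green, blue), "intrinsics" (3x3 intrinsics, pixels), "k1" (the pictures are not rectified: a ray, as slopes to the right and down, at radius r is drawn at 1 + k1 r^2 times it, then the intrinsics apply), "world_from_camera" (4x4, takes a point from camera to world coordinates). Camera axes: x right, y down, z forward; pixel columns grow to the right and rows downward; lengths in mm; the calibration is good to about 2 mm. A picture is of the moment at which its call begins. There is no depth.
- hand_in(): hands the job in; it is judged then, once.
Trained networks look in a picture, given as the dict that the camera call returned (one of the last four; its "shot" number tells which), for a name from the list of things; names that differ only in an ending like _2 or _b are one class to them, and where a whole thing is asked for, a point or a joint stands for the part that bears it (a point fixed in the world has none). Each returns a list of dicts, best first, with "p" (0 to 1); they miss things now and then, are a little off and sometimes report something else, mostly with a low value. They report only what shows in the picture. A call takes as long as a camera call. They do not tell look-alikes from the thing itself.
- find_in(query, picture): "xyz" ([x, y, z] in mm, in the coordinates of the camera as it stood for that picture, good to about 4 mm: the middle of the surface that is visible of it).
- regions_of(query, picture): "mask" (400x640 bool, what is visible of it).
- pinpoint(query, picture): "xyz" ([x, y, z] in mm, in the coordinates of the camera as it stood for that picture, good to about 4 mm: a listed point, or the origin of a listed thing).
The state is a dict: "time": time; "joint_pos": joint angles; "qd": joint speeds; "joint_efforts": joint torques, N m; "tool_pos": TCP position; "tcp_rot": TCP orientation; "ft_force": force on the tool from outside, world axes, zero at the start; "wrist_torque": the same for the moment, N m; "finger_gap": finger opening in mm; "grip_force": force on a finger pad.
Only numpy, scipy, OpenCV 4.12 (cv2) and the standard library are available. Lean on these libraries where they do the work, as an engineer would, in place of code of your own. Each camera call takes 0.05 s, during which the arm holds its last target. There are 200 camera calls.

## Working session

There is one attempt and no reset: what is moved stays moved. The work goes in short steps, Python scripts to look and compute and a tool call to move; the robot and the scene stay as the last step left them, time stands still between calls to the robot, and variables do not carry over. Pictures are saved under pics/ and viewed, at most 10 in all, crops included, and the job is handed in when it is done.

Besides the shell and the picture viewer there is one more tool, called after "Emit:" as name(argument=value, ...), one argument or row to a line, values as JSON. play_rows: Moves the arm, as the interface text tells. Its arguments: {"type":"object","properties":{"increments":{"type":"array","items":{"type":"array"}},"force":{"type":"number"}},"required":["increments"]}

```bash
mkdir -p pics
cat > h.py <<'E'
from bench import *
import numpy as np, cv2
def w(p,s): return (np.array(s["world_from_camera"])@np.r_[p,1])[:3]
E
python3 - <<'E'
from h import *
print(sense())
for n in ("top","scene"):
    s=snapshot(n); cv2.imwrite(f"pics/{n}0.png",s["color"][:,:,::-1])
    print(n,s["intrinsics"],s["k1"],np.round(s["world_from_camera"],3))
    for q in ("disc_top","bar_top","square_top","small_round_top","feed_jar","pot","tape_measure"):
        print(q,[(round(d["p"],2),np.round(w(d["xyz"],s)).tolist()) for d in pinpoint(q,s)])
E
```

```text
{'time': 0.0, 'joint_pos': array([-7.62812052e+01,  7.51567925e+00,  8.53309564e+01, -4.10901192e-04,
        8.72612889e+01, -4.89274770e+00]), 'qd': array([-0.0086423 , -0.03602539, -0.05292168, -0.11143022,  0.03712911,
       -0.04249729]), 'joint_efforts': array([ 1.03943315e-03, -5.69406009e+01, -5.00549912e+01, -2.48829483e-04,
        1.48976332e-02,  4.23762486e-06]), 'tool_pos': array([ 191.37826605, -568.0676361 ,  230.22240607]), 'tcp_rot': array([-1.79892434e+02, -8.79606658e-03,  1.86115543e+01]), 'ft_force': array([-0.22786744,  0.2983458 , -0.31359928]), 'wrist_torque': array([-0.03553727,  0.03419528,  0.01999459]), 'grip_force': 0.0, 'finger_gap': 85.50094006397623}
top [[398.07076764   0.         316.69995419]
 [  0.         398.07076764 199.01889538]
 [  0.           0.           1.        ]] -0.04644284334914805 [[ 2.800000e-02 -9.980000e-01  6.000000e-02  4.439190e+02]
 [-1.000000e+00 -2.900000e-02 -3.000000e-03  1.033150e+02]
 [ 4.000000e-03 -6.000000e-02 -9.980000e-01  1.352641e+03]
 [ 0.000000e+00  0.000000e+00  0.000000e+00  1.000000e+00]]
disc_top [(0.61, [
[... 498 characters left out ...]
682536]
 [  0.           0.           1.        ]] -0.011222046759642137 [[-7.91000e-01 -4.66000e-01  3.97000e-01  1.08602e+02]
 [-6.11000e-01  6.21000e-01 -4.91000e-01  6.47286e+02]
 [-1.80000e-02 -6.31000e-01 -7.76000e-01  9.07205e+02]
 [ 0.00000e+00  0.00000e+00  0.00000e+00  1.00000e+00]]
disc_top [(0.83, [525.0, 505.0, 61.0]), (0.64, [602.0, 90.0, 63.0]), (0.63, [742.0, 387.0, 63.0]), (0.62, [606.0, 90.0, -4.0]), (0.57, [312.0, 233.0, 65.0])]
bar_top [(0.7, [480.0, -241.0, 65.0])]
square_top [(0.47, [609.0, -109.0, 59.0])]
small_round_top [(0.53, [479.0, 292.0, 67.0])]
feed_jar [(0.59, [425.0, 115.0, -2.0])]
pot [(0.64, [444.0, -113.0, -4.0])]
tape_measure [(0.92, [699.0, 243.0, -0.0])]
```

View pics/top0.png

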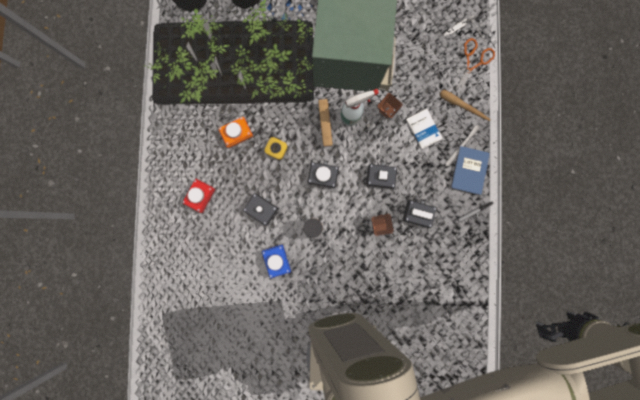

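View pics/scene0.png

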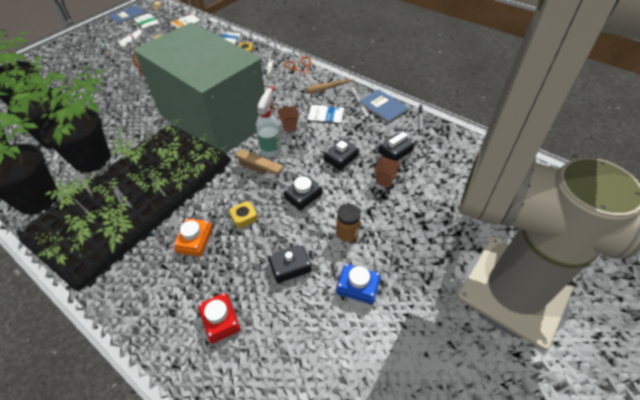

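The black boxes with white keys are the targets: in the top view the large round is at (323,175), bar at (422,213), square at (383,175) and small round at (259,209). The blue, orange and red boxes are decoys. The jar is at (313,228), the pot at (382,225), and the yellow tape at (276,148). Next I'll refine the key centres from the white blobs.

```bash
cat >> h.py <<'E'
def ray(s,px):
    K=np.array(s["intrinsics"]);D=np.array([s["k1"],0,0,0.])
    u=cv2.undistortPoints(np.array([[px]],float),K,D)[0,0]
    T=np.array(s["world_from_camera"]);return T[:3,:3]@np.r_[u,1],T[:3,3]
def atz(s,px,z):
    d,o=ray(s,px);return o+d*(z-o[2])/d[2]
def proj(s,P):
    T=np.linalg.inv(np.array(s["world_from_camera"]));p=T[:3,:3]@np.array(P,float)+T[:3,3]
    return cv2.projectPoints(p[None],np.zeros(3),np.zeros(3),np.array(s["intrinsics"]),np.array([s["k1"],0,0,0.]))[0][0,0]
def blob(s,P,r=14,thr=150):
    u=proj(s,P).astype(int);x0,y0=max(u[0]-r,0),max(u[1]-r,0)
    g=s["color"][y0:u[1]+r,x0:u[0]+r].min(2)
    n,l,st,c=cv2.connectedComponentsWithStats((g>thr).astype(np.uint8))
    k=1+np.argmin(np.hypot(*(c[1:]-[u[0]-x0,u[1]-y0]).T)+(st[1:,4]<8)*99)
    return c[k]+[x0,y0],st[k,4]
E
python3 - <<'E'
from h import *
E0={"disc":(606,87,64),"bar":(481,-245,64),"square":(608,-113,64)}
for n in ("top","scene"):
    s=snapshot(n)
    for k,P in E0.items():
        c,a=blob(s,P);print(n,k,c,a,np.round(atz(s,c,64),1))
s=snapshot("wrist");print(np.round(s["world_from_camera"],2),s["intrinsics"][0])
E
```

```text
top disc [323.01734104 173.28901734] 173 [605.4  81.8  64. ]
top bar [422.32773109 213.40336134] 119 [ 483.9 -244.6   64. ]
top square [383.12903226 174.5       ] 62 [ 607.2 -114.4   64. ]
scene disc [301.98927614 177.9919571 ] 373 [613.9  75.4  64. ]
scene bar [398.69402985 137.12686567] 134 [ 479.8 -238.9   64. ]
scene square [341.41428571 144.32857143] 70 [ 604.1 -105.8   64. ]
[[ 3.2000e-01 -9.0000e-01 -2.9000e-01  2.6579e+02]
 [-9.5000e-01 -3.0000e-01 -1.0000e-01 -5.4352e+02]
 [-0.0000e+00  3.1000e-01 -9.5000e-01  3.7343e+02]
 [ 0.0000e+00  0.0000e+00  0.0000e+00  1.0000e+00]] [289.09607429   0.         318.16257969]
```

Emit:
play_rows(
  increments=[
    [-1,[0,0,-15],0],
    [-1,[0,0,-15],0],
    [-1,[0,0,0],0],
  ],
  force=20,
)

```text
time: 1.2
tool_pos: [191.8, -570.0, 264.8]
tcp_rot: [179.7, 0.0, 18.6]
ft_force: [0.2, -1.1, 1.2]
finger_gap: 51.4
grip_force: 0.0
```

Emit:
play_rows(
  increments=[
    [-1,[30,-24.4,0],0],
    [-1,[30,-24.4,0],0],
    [-1,[30,-24.4,0],0],
    [-1,[30,-24.4,0],0],
    [-1,[30,-24.4,0],0],
    [-1,[30,-24.4,0],0],
    [-1,[30,-24.4,0],0],
    [-1,[30,-24.4,0],0],
    [-1,[30,-24.4,0],0],
    [-1,[30,-24.4,0],0],
  ],
)

```text
time: 2.03
tool_pos: [398.5, -239.9, 260.8]
tcp_rot: [180.0, -0.0, 18.6]
ft_force: [0.8, -0.3, -0.7]
finger_gap: -0.4
grip_force: 0.0
```

Emit:
play_rows(
  increments=[
    [-1,[30,-24.4,0],0],
    [-1,[30,-24.4,0],0],
    [-1,[30,-24.4,0],0],
    [-1,[30,-24.4,0],0],
    [-1,[30,-24.4,0],0],
    [-1,[30,-24.4,0],0],
    [-1,[30,-24.4,10],0],
    [-1,[30,-24.4,20],0],
    [-1,[30,-24.4,30],0],
    [-1,[30,-24.4,30],0],
    [-1,[0,0,10],0],
    [-1,[0,0,0],0],
  ],
)

```text
time: 3.03
tool_pos: [594.9, 75.7, 165.6]
tcp_rot: [-179.9, 0.4, 18.8]
ft_force: [-1.1, -0.0, -0.9]
finger_gap: 0.1
grip_force: 0.0
```

```bash
cat > look.py <<'E'
import sys
from h import *
key,name=sys.argv[1],sys.argv[2]
s=snapshot("wrist"); st=sense(); t=np.array(st["tool_pos"])
print(st["time"],t.round(1),np.round(st["tcp_rot"],2),np.round(st["ft_force"],1),st["finger_gap"])
img=s["color"].copy()
for d in pinpoint(key,s)[:3]:
    print(round(d["p"],2),w(d["xyz"],s).round(1))
for d in regions_of(key,s)[:2]:
    m=d["mask"]&(img.min(2)>110)
    n,l,a,c=cv2.connectedComponentsWithStats(m.astype(np.uint8))
    if n>1:
        k=1+np.argmax(a[1:,4]);P=atz(s,c[k],float(sys.argv[3]) if len(sys.argv)>3 else 64)
        y=np.radians(st["tcp_rot"][2]);e=P-t
        print("white",round(d["p"],2),c[k].round(1),a[k],P.round(1),"tool dx,dy",(e[0]*np.cos(y)+e[1]*np.sin(y)).round(1),(e[0]*np.sin(y)-e[1]*np.cos(y)).round(1))
cv2.imwrite(f"pics/{name}.png",img[:,:,::-1])
E
python3 look.py disc_top w1
```

```text
3.0833 [595.8  74.6 168.3] [-179.94    0.28   18.69] [-0.2  0.9  0.8] -0.3872103290865197
0.9 [606.2  79.5  63.6]
white 0.75 [313.8 181.2] [ 287  154   54   56 2344] [607.6  84.6  64. ] tool dx,dy 14.4 -5.7
white 0.74 [102.5 359. ] [ 87 352  32  19 184] [345. 238.  64.] tool dx,dy -185.2 -235.1
```

View pics/w1.png

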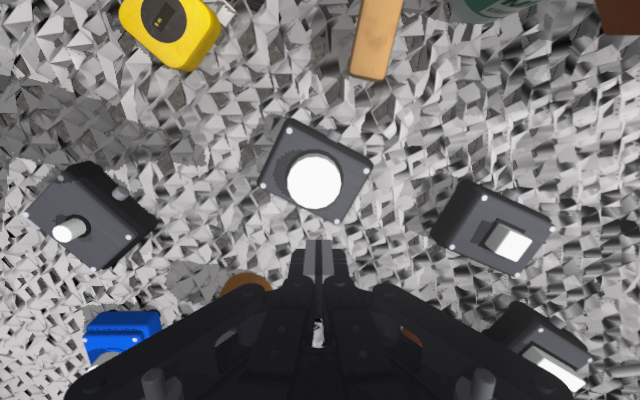

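The wrist view shows the large round key at (314,181), ahead of the fingertips at about (318,240). The square box is at (500,228) and the small round key at (70,228).

Emit:
play_rows(
  increments=[
    [-1,[7,-3,10],0],
    [-1,[7.5,-3,20],0],
    [-1,[0,0,25],0],
    [-1,[0,0,20],0],
    [-1,[0,0,10],0],
    [-1,[0,0,0],0],
    [-1,[0,0,0],0],
  ],
)

```text
time: 3.77
tool_pos: [609.5, 84.1, 86.8]
tcp_rot: [180.0, -0.0, 18.6]
ft_force: [0.1, -0.1, 1.1]
finger_gap: -0.3
grip_force: 0.0
```

```bash
python3 look.py disc_top w2; python3 -c "
from h import *
print(sense()['tool_pos'])
snapshot('wrist');print(sense()['tool_pos'],sense()['ft_force'])"
```

```text
3.8167 [610.3  84.2  87.8] [ 1.7996e+02 -1.3000e-01  1.8570e+01] [0.1 0.1 0.7] -0.025016637461485913
0.63 [606.7  81.   63. ]
white 0.6 [315.8 226.4] [ 280  198   74   64 2989] [615.7  88.   64. ] tool dx,dy 6.3 -1.8
[610.75758437  84.42398875  88.41428743]
[610.59071715  84.47808991  88.20277041] [ 0.474471   -0.04294721 -0.39246992]
```

Emit:
play_rows(
  increments=[
    [-1,[0,0,10],0],
    [-1,[0,0,8],0],
    [-1,[0,0,4],0],
    [-1,[0,0,2],0],
    [-1,[0,0,2],0],
    [-1,[0,0,2],0],
    [-1,[0,0,2],0],
    [-1,[0,0,0],0],
    [-1,[0,0,0],0],
  ],
)

```text
time: 4.72
tool_pos: [609.2, 84.6, 56.1]
tcp_rot: [-180.0, 0.0, 18.6]
ft_force: [-2.5, -0.0, 2.2]
finger_gap: 0.1
grip_force: 1.1
```

Emit:
play_rows(
  increments=[
    [-1,[0,0,1],0],
    [-1,[0,0,1],0],
    [-1,[0,0,1],0],
    [-1,[0,0,0],0],
    [-1,[0,0,0],0],
  ],
)

```text
time: 5.13
tool_pos: [609.4, 84.5, 53.4]
tcp_rot: [180.0, -0.0, 18.6]
ft_force: [-0.8, -0.7, 4.3]
finger_gap: -0.0
grip_force: 2.3
```

Emit:
play_rows(
  increments=[
    [-1,[0,0,0.7],0],
    [-1,[0,0,0],0],
    [-1,[0,0,0],0],
    [-1,[0,0,0],0],
  ],
)

```text
time: 5.47
tool_pos: [609.4, 84.5, 52.6]
tcp_rot: [180.0, -0.0, 18.6]
ft_force: [-1.2, 0.3, 5.4]
finger_gap: 0.5
grip_force: 2.6
```

Emit:
play_rows(
  increments=[
    [-1,[0,0,-4],0],
    [-1,[0,0,-10],0],
    [-1,[0,0,-25],0],
    [-1,[0,0,-30],0],
    [-1,[0,0,-30],0],
    [-1,[0,0,-20],0],
    [-1,[0,0,0],0],
    [-1,[0,0,0],0],
  ],
)

```text
time: 6.13
tool_pos: [610.4, 84.5, 173.8]
tcp_rot: [179.9, -0.2, 18.6]
ft_force: [-0.3, 1.3, -1.5]
finger_gap: -0.5
grip_force: 0.0
```

```bash
python3 look.py disc_top w3 58
```

```text
6.1833 [609.3  84.5 171.7] [ 1.7999e+02 -4.0000e-02  1.8610e+01] [ 1.2 -0.3 -0.5] -0.03680539341300326
0.95 [606.4  80.1  60.7]
0.57 [488.6 293.2  61.3]
white 0.96 [317.1 197.1] [ 293  172   50   50 1945] [607.1  84.7  58. ] tool dx,dy -2.0 -0.9
white 0.71 [ 82.8 245.4] [ 67 234  32  24 516] [486.2 287.5  58. ] tool dx,dy -51.8 -231.7
```

View pics/w3.png

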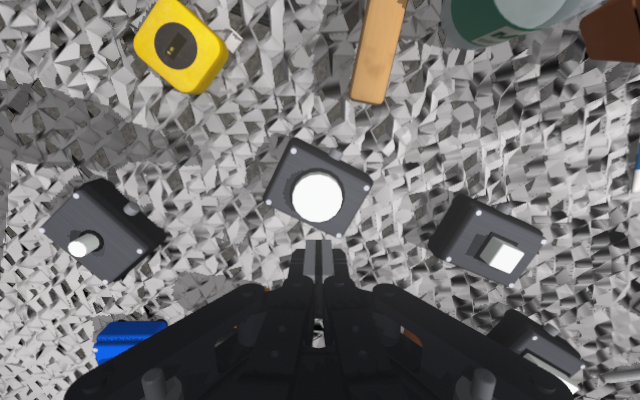

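The large round key at (317,197) now sits lower and the box hasn't moved. On to the bar, stopping about 20 mm short of it.

Emit:
play_rows(
  increments=[
    [-1,[-24.5,27,0],0],
    [-1,[-24.5,27,0],0],
    [-1,[-24.5,27,0],0],
    [-1,[-24.5,27,0],0],
    [-1,[-24.5,27,0],0],
    [-1,[-24.5,27,0],0],
    [-1,[-24.5,27,0],0],
    [-1,[-24.5,27,0],0],
    [-1,[-24.5,27,0],0],
    [-1,[-24.5,27,0],0],
    [-1,[0,0,0],0],
    [-1,[0,0,0],0],
  ],
)

```text
time: 7.28
tool_pos: [461.5, -250.7, 169.8]
tcp_rot: [-179.9, 0.1, 18.4]
ft_force: [0.0, 0.7, 0.2]
finger_gap: -0.1
grip_force: 0.0
```

```bash
python3 look.py bar_top w4
```

```text
7.3333 [ 462.3 -249.4  170. ] [-1.7987e+02  7.0000e-02  1.8490e+01] [-0.   0.   0.2] -0.12797893565785798
0.89 [ 487.6 -240.4   66.5]
white 0.84 [317.2 167.5] [ 283  141   70   53 1613] [ 486.4 -241.    64. ] tool dx,dy 25.5 -0.4
white 0.67 [212.  166.5] [212 164   1   6   6] [ 458.2 -153.8   64. ] tool dx,dy 26.5 -92.0
```

View pics/w4.png

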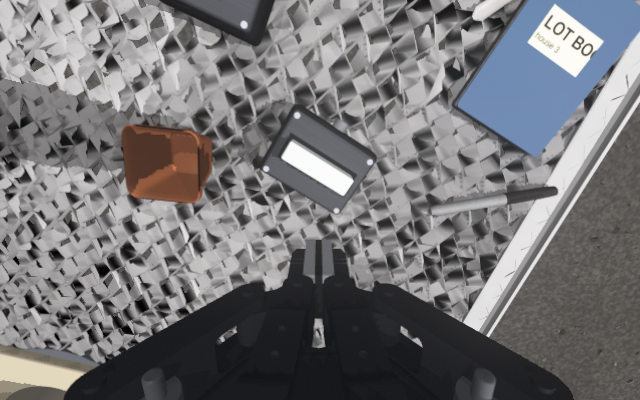

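The bar key is centred at (317,167), 24–25 mm ahead; the pot at (165,165) is clear.

Emit:
play_rows(
  increments=[
    [-1,[12,0,10],0],
    [-1,[12,0,20],0],
    [-1,[0,0,30],0],
    [-1,[0,0,20],0],
    [-1,[0,0,10],0],
    [-1,[0,0,4],0],
    [-1,[0,0,0],0],
    [-1,[0,0,0],0],
    [-1,[0,0,0],0],
  ],
)

```text
time: 8.18
tool_pos: [487.1, -242.4, 79.2]
tcp_rot: [179.9, -0.1, 18.6]
ft_force: [0.1, 0.5, 0.4]
finger_gap: 0.2
grip_force: 0.0
```

```bash
python3 look.py bar_top w5
```

```text
8.2333 [ 487.1 -242.5   79.2] [ 1.7987e+02 -1.1000e-01  1.8610e+01] [ 0.4 -0.5 -0.1] -0.0523732320237035
0.83 [ 486.  -241.2   66.5]
white 0.83 [312.6 233.5] [ 265  199  103   80 2815] [ 491.4 -237.2   64. ] tool dx,dy 5.8 -3.7
```

Emit:
play_rows(
  increments=[
    [-1,[0,0,8],0],
    [-1,[0,0,4],0],
    [-1,[0,0,3],0],
    [-1,[0,0,2],0],
    [-1,[0,0,2],0],
    [-1,[0,0,2],0],
    [-1,[0,0,2],0],
    [-1,[0,0,1],0],
    [-1,[0,0,0],0],
    [-1,[0,0,0],0],
    [-1,[0,0,0],0],
  ],
)

```text
time: 9.25
tool_pos: [485.7, -241.8, 53.4]
tcp_rot: [-180.0, 0.0, 18.6]
ft_force: [-3.9, 0.2, 3.6]
finger_gap: 0.1
grip_force: 2.2
```

Emit:
play_rows(
  increments=[
    [-1,[0,0,0.7],0],
    [-1,[0,0,0],0],
    [-1,[0,0,0],0],
    [-1,[0,0,0],0],
  ],
)

```text
time: 9.58
tool_pos: [485.9, -241.9, 52.8]
tcp_rot: [180.0, -0.0, 18.6]
ft_force: [-2.8, 1.7, 5.3]
finger_gap: 0.0
grip_force: 2.6
```

Emit:
play_rows(
  increments=[
    [-1,[0,0,-4],0],
    [-1,[0,0,-10],0],
    [-1,[0,0,-25],0],
    [-1,[0,0,-35],0],
    [-1,[0,0,-30],0],
    [-1,[0,0,-14],0],
    [-1,[0,0,0],0],
    [-1,[0,0,0],0],
  ],
)

```text
time: 10.25
tool_pos: [486.9, -242.4, 172.3]
tcp_rot: [179.9, -0.1, 18.6]
ft_force: [-0.5, 0.5, -1.1]
finger_gap: -0.2
grip_force: 0.0
```

```bash
python3 look.py bar_top w6 58
```

```text
10.3 [ 485.9 -241.8  170.6] [ 1.7999e+02 -2.0000e-02  1.8610e+01] [-0.9  0.5 -0.1] 0.14687707104195427
0.6 [ 488.1 -238.6   56.6]
white 0.69 [316.4 194.2] [ 283  169   68   51 1446] [ 486.5 -240.8   58. ] tool dx,dy 0.8 -0.8
```

Emit:
play_rows(
  increments=[
    [-1,[26,-17,0],0],
    [-1,[27,-17,0],0],
    [-1,[27,-17,0],0],
    [-1,[27,-16,0],0],
    [-1,[26,-16,0],0],
    [-1,[0,0,0],0],
    [-1,[0,0,0],0],
    [-1,[0,0,0],0],
  ],
)

```text
time: 11.07
tool_pos: [584.5, -120.6, 169.0]
tcp_rot: [-179.9, 0.1, 18.6]
ft_force: [0.0, -0.6, -0.4]
finger_gap: -0.0
grip_force: 0.0
```

```bash
python3 look.py square_top w7; python3 -c "
import cv2,numpy as np
a=cv2.imread('pics/w6.png');b=cv2.imread('pics/w7.png');cv2.imwrite('pics/w67.png',np.hstack([a[100:400,130:520],b[100:400,130:520]]))"
```

```text
11.1167 [ 584.5 -121.1  169.4] [-1.7994e+02  1.2000e-01  1.8590e+01] [-0.7  0.4 -0.1] 0.02198644015389467
0.96 [ 604.9 -115.6   64.6]
white 0.97 [318.1 168. ] [300 149  37  39 942] [ 609.2 -111.7   64. ] tool dx,dy 26.4 -1.0
```

View pics/w67.png

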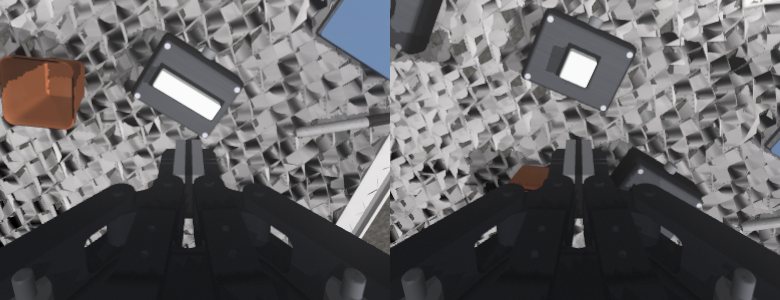

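Left crop: the bar key at (186,93) is now close to the box top, so it's in. Right crop: the square key is at (578,68), 25 mm ahead of the fingertips.

Emit:
play_rows(
  increments=[
    [-1,[12,-0.5,10],0],
    [-1,[13,-0.5,20],0],
    [-1,[0,0,30],0],
    [-1,[0,0,20],0],
    [-1,[0,0,8],0],
    [-1,[0,0,4],0],
    [-1,[0,0,0],0],
    [-1,[0,0,0],0],
    [-1,[0,0,0],0],
  ],
)

```text
time: 11.97
tool_pos: [610.1, -112.5, 80.8]
tcp_rot: [179.9, -0.1, 18.6]
ft_force: [-0.4, -0.2, 0.0]
finger_gap: 0.0
grip_force: 0.0
```

Emit:
play_rows(
  increments=[
    [-1,[0,0,8],0],
    [-1,[0,0,4],0],
    [-1,[0,0,3],0],
    [-1,[0,0,2],0],
    [-1,[0,0,2],0],
    [-1,[0,0,2],0],
    [-1,[0,0,2],0],
    [-1,[0,0,2],0],
    [-1,[0,0,1.5],0],
    [-1,[0,0,0],0],
    [-1,[0,0,0],0],
    [-1,[0,0,0],0],
  ],
)

```text
time: 12.97
tool_pos: [608.8, -111.8, 52.4]
tcp_rot: [-180.0, 0.0, 18.6]
ft_force: [-3.2, 1.2, 5.7]
finger_gap: -0.1
grip_force: 2.8
```

Emit:
play_rows(
  increments=[
    [-1,[0,0,0],0],
    [-1,[0,0,-4],0],
    [-1,[0,0,-10],0],
    [-1,[0,0,-25],0],
    [-1,[0,0,-35],0],
    [-1,[0,0,-30],0],
    [-1,[0,0,-14],0],
    [-1,[0,0,0],0],
    [-1,[0,0,0],0],
  ],
)

```text
time: 13.72
tool_pos: [609.6, -112.1, 171.4]
tcp_rot: [179.9, -0.1, 18.6]
ft_force: [1.1, -0.4, -0.5]
finger_gap: 0.3
grip_force: 0.0
```

```bash
python3 look.py square_top w8 58
```

```text
13.7667 [ 608.6 -111.8  169.6] [-1.7998e+02  2.0000e-02  1.8610e+01] [ 0.6  0.4 -0.8] 0.13562876190361314
0.8 [ 606.7 -116.6   59.7]
0.68 [432.7 112.7   1.7]
white 0.8 [317.3 194.7] [301 178  34  34 784] [ 609.2 -111.2   58. ] tool dx,dy 0.8 -0.3
white 0.58 [103.6 127.2] [  74  101   63   55 2603] [608.1  82.   58. ] tool dx,dy 61.4 -183.8
```

View pics/w8.png

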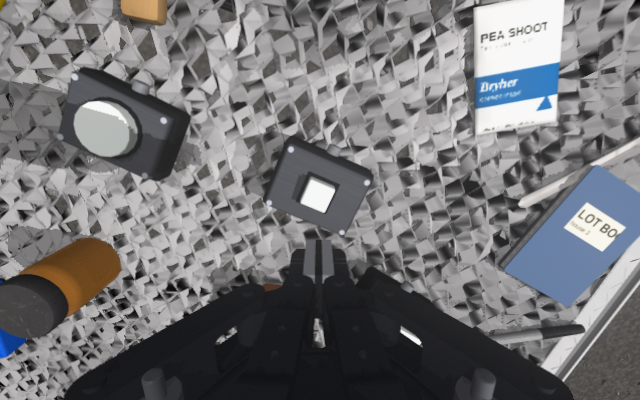

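The square key at (317,195) is now low, the boxes haven't moved, and the fingers are clear.

```bash
python3 -c "
from bench import *
print(hand_in())"
```

```text
the job is handed in; nothing more can be done
None
```

I pressed the large round, bar and square keys in that order (about 11 mm down and 5–6 N each) and handed the job in; the wrist pictures show each one in and its box unmoved, but no verdict came back.

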